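# Shut the sample drawers and start the bench unit

## Task

Both vial drawers of the flat black bench unit have been left open: push each one fully home with the fingertips until its white front is flush with the unit, and only then press the green start button right down and let it come back up. Grip and lift nothing, do not press the red stop button, and leave the two amber bottles on the unit, the white beaker and the small jar standing undisturbed.

Things in the scene. Friction and masses are not known exactly. Their poses are not given: they have to be found in the camera images.
- unit: flat black laboratory bench unit with a blue panel, fixed to the bench, 300 mm deep (its x) by 340 mm wide (its y) by 80 mm high; origin at the centre of its underside on the bench; its front face with the two drawers is at its x = -0.150 m and looks along its -x towards the robot; yaw within 0.25 rad of the robot's frame
- drawer_left (a joint): sliding drawer on the unit's left side (+ y of the unit), white front, grey tray with flush yellow vial caps. Value in m: 0 = fully home, front flush with the unit's face; grows as it comes out towards the robot (unit's -x), at most 0.13; starts 0.03 to 0.08. No handle, spring or latch: it stays where it is left, slides under about 2 N (plus 8 N per m/s) and meets a hard stop when home
- drawer_left_front (a point): centre of this drawer's flat upright front face (143 mm wide, 52 mm high, 8 to 60 mm above the bench), moves with the drawer; point is 34 mm above the bench; with the drawer home it lies at unit frame (-0.150, +0.0825, 0.034) m
- drawer_right (a joint): sliding drawer on the unit's right side (- y of the unit), white front, grey tray with flush orange vial caps. Value in m: 0 = fully home, front flush with the unit's face; grows as it comes out towards the robot (unit's -x), at most 0.13; starts 0.03 to 0.08. No handle, spring or latch: it stays where it is left, slides under about 2 N (plus 8 N per m/s) and meets a hard stop when home
- drawer_right_front (a point): centre of this drawer's flat upright front face (143 mm wide, 52 mm high, 8 to 60 mm above the bench), moves with the drawer; point is 34 mm above the bench; with the drawer home it lies at unit frame (-0.150, -0.0825, 0.034) m
- start (a joint): travel of the green start button in m: 0 = up, 0.006 = fully down; moves straight down, springs back, about 1.5 N to begin and 5 N fully down
- start_top (a point): centre of the top of the green start button, cap 28 mm across, standing 10 mm proud of a round grey housing 44 mm across and 12 mm high on the unit's top; 102 mm above the bench. The two buttons stand side by side on the middle of the blue panel, 68 mm apart centre to centre, 60 to 70 mm behind the front face; which is left and which right varies
- stop (a joint): travel of the red stop button in m: 0 = up, 0.006 = fully down; same spring; must not be pressed
- stop_top (a point): centre of the top of the red stop button, same size and height as the green one
- bottle_a: loose amber glass bottle with black cap, 68 mm diameter, 160 mm tall, standing on the rear of the unit's top (80 mm above the bench); origin at the centre of its underside, z up; leave alone
- bottle_b: second loose amber bottle, same as bottle_a, on the other rear side of the unit; leave alone
- beaker: loose white open beaker, 66 mm across the rim, 70 mm tall, standing on the bench to one side of the drawers; origin at the centre of its underside; leave alone
- jar: loose small jar with blue cap, 54 mm diameter, 75 mm tall, standing on the bench to the other side of the drawers; origin at the centre of its underside; leave alone

How it is judged:
By the outcome, as a careful person would: the job done as asked, in the order asked, and still so for the second after the job is handed in, with the robot touching nothing.
It also fails if it takes over 54 s, if anything falls off the work surface, if the arm or the gripper's body presses on something with over 40 N, if the wrist force passes 120 N, or if a joint passes its speed limit or range.

## Robot

A 6-joint arm with a two-finger parallel gripper is mounted at the origin on the work surface. World frame = base frame: x ahead of the robot, y to its left, z up, the work surface at z = 0. Lengths are in mm, angles in rad, forces in N, time in s.
With the tool pointing down it reaches from about 350 to 875 mm from the base axis. Payload 4.2 kg.
Tool frame: the origin (TCP) lies midway between the tips of the shut fingers; the grasp point (between the pads) lies 19 mm behind it (robot.pinch_z is the distance from the TCP to the grasp point, in mm); z points along the fingers, y is the line along which they close (so a half turn about z gives the same grasp; the last joint's range is limited). The gripper opens to 87 mm and grips with 3 to 60 N. Pads are 19 mm wide; open, the fingers measure 117 mm over their backs; the gripper's body (75 mm by 190 mm) begins 51 mm behind the grasp point.
Start: joints at [1.43, 0.385, 0.008, 0, -1.194, -0.259], TCP at [243.238, 575.703, 222.55] pointing down, gripper open.
Joint ranges: [-3.14, 3.14], [-1.21, 2.06], [-1.07, 1.41], [-3.16, 2.05], [-2.99, -0.16], [-3.1, 3.1]. Speed limits (rad/s): [2.79, 2.79, 3.14, 3.14, 3.14, 3.14].

## Interface

Orientations are given as a rotation vector (axis times angle).
In Python, from rig import robot gives the robot as it stands.
- The arm moves only by the tool send_rows, never from a script. Its argument "deltas" is a list of rows, each a list of 3 entries, a list of its own where there are three numbers: the shift along the tool's x, y, z in cm, then the turn, a rotation vector about the tool's x, y, z in rad, then the gripper command: -1 is shut, 1 is fully open, values between are in proportion. A call has 1 to 10 rows; each row is the pose to reach, as a shift and turn from the pose commanded when the call began, along the tool's axes at that moment; what a row does not reach only later rows make up. A row lasts 1/12 s, in which the tool goes at most 41.7 mm and 7.16 degrees, less where a joint would pass 70% of its speed; a pose out of reach is approached as far as the arm can. A call with a gripper value outside its range is refused whole. The fingers move at their own pace and stop on an object; the grip force is fixed at half the most. Time passes only in rows, so rows that repeat a pose let the fingers close. It gives the time, the measured TCP pose, the force, the opening and the grip force at its end, in the units of the state.
- robot.read_state(): the state, without advancing time (a new reading comes with each control period).
- robot.get_image(name): name is "scene" or "top" or "wrist"; returns the picture (400x640x3 uint8, red, green, blue); there is no depth.
- robot.calibration(name): a dict with "camera_matrix" (3x3 intrinsics, pixels), "view" (4x4, takes a point from world to camera coordinates); the wrist camera has in their place "mount" (4x4, takes a point from camera to tool coordinates, whose origin is the TCP and whose axes are the flange's). Camera axes: x right, y down, z forward; pixel columns grow to the right and rows downward; lengths in mm; the calibration is good to about 2 mm. The wrist camera is an equidistant fisheye: a pixel r from the principal point sees the ray r / f radians off the axis. A picture is of the moment at which its call begins: read the wrist's pose just before it. calibration takes no time and is no camera call.
- robot.hand_in(): hands the job in; it is judged then, once.
Trained networks look in the newest picture that a camera, given by its name, has taken for a name from the list of things; names that differ only in an ending like _2 or _b are one class to them, and where a whole thing is asked for, a point or a joint stands for the part that bears it (a point fixed in the world has none). Each returns a list of dicts, best first, with "confidence" (0 to 1); they miss things now and then, are a little off and sometimes report something else, mostly with a low value. They report only what shows in the picture. A call takes as long as a camera call.
- robot.cut_out(camera, name): "mask" (400x640 bool, what is visible of it) and "point" ([column, row] in pixels, amid what is visible of it).
- robot.mark_of(camera, name): "point" ([column, row] in pixels: a listed point, or the origin of a listed thing).
The state is a dict: "time_s": time; "joints": joint angles; "qvel": joint speeds; "tau": joint torques, N m; "eef_pos": TCP position; "tool_rot": TCP orientation; "ft_force": force on the tool from outside, world axes, zero at the start; "moment": the same for the moment, N m; "opening": finger opening in mm; "finger_force": force on a finger pad.
Only numpy, scipy, OpenCV 4.12 (cv2) and the standard library are available. Lean on these libraries where they do the work, as an engineer would, in place of code of your own. Each camera call takes 0.05 s, during which the arm holds its last target. There are 200 camera calls.

## Working session

There is one attempt and no reset: what is moved stays moved. The work goes in short steps, Python scripts to look and compute and a tool call to move; the robot and the scene stay as the last step left them, time stands still between calls to the robot, and variables do not carry over. Pictures are saved under pics/ and viewed, at most 10 in all, crops included, and the job is handed in when it is done.

Besides the shell and the picture viewer there is one more tool, called after ">>>" in YAML: its name, and indented under it one key for each argument. send_rows: Moves the arm, as the interface text tells. Its arguments: {"type":"object","properties":{"deltas":{"type":"array"}},"required":["deltas"]}

```bash
mkdir -p pics; cat > h.py <<'E'
import numpy as np, cv2
from rig import robot
from scipy.spatial.transform import Rotation as R
def ray(cam,p,z):
    c=robot.calibration(cam);K=np.array(c["camera_matrix"]);V=np.array(c["view"])
    d=V[:3,:3].T@np.linalg.inv(K)@np.array([p[0],p[1],1.]);o=-V[:3,:3].T@V[:3,3]
    return o+d*(z-o[2])/d[2]
def save(cam,n): cv2.imwrite(f"pics/{n}.png",robot.get_image(cam)[:,:,::-1])
E
python3 - <<'E'
from h import *
s=robot.read_state();print(s)
for cam in("top","scene"):
    save(cam,cam+"1")
    for n,z in dict(drawer_left_front=34,drawer_right_front=34,start_top=102,stop_top=102,bottle_a=80,beaker=0,jar=0,unit=0).items():
        for r in robot.mark_of(cam,n)[:2]: print(cam,n,round(r["confidence"],2),np.round(r["point"]),np.round(ray(cam,r["point"],z)))
E
```

```text
{'time_s': 0.0, 'joints': array([ 1.42957832e+00,  3.85550114e-01,  6.64458530e-03, -5.57427229e-04,
       -1.19398798e+00, -2.58594042e-01]), 'qvel': array([-5.59668690e-04, -1.39153850e-03, -2.47773680e-04, -5.25449050e-05,
       -2.71702567e-03,  2.71668156e-04]), 'tau': array([ 2.50766243e-04, -3.90661383e+01,  1.87410629e+01,  4.22001243e+00,
        1.10706798e-02, -1.90740848e-04]), 'eef_pos': array([243.01478245, 575.16896436, 221.46215881]), 'tool_rot': array([ 3.07688276e+00, -6.23743359e-01, -6.18796182e-04]), 'ft_force': array([-0.54824667,  0.15816064, -0.11783635]), 'moment': array([-0.01384167, -0.00674149,  0.01218863]), 'finger_force': 0.0, 'opening': 87.06591582695346}
top drawer_left_front 0.57 [255. 247.] [522. 171.  34.]
top drawer_right_front 0.65 [322. 270.] [467.  11.  34.]
top start_top 0.65 [305. 201.] [625.  49. 102.]
top start_top 0.2 [400. 229.] [ 562. -163.  102.]
top stop_top 0.62 [275. 206.] [614. 117. 102.]
top bottle_a 0.86 [332. 149.] [749. -12.  80.]
top bottle_a 0.79 [256. 141.] [770. 166.  80.]
top beaker 0.68 [169. 206.] [623. 393.   0.]
top jar 0.95 [402. 231.] [ 561. -187.    0.]
top unit 0.93 [294. 169.] [716.  81.   0.]
scene drawer_left_front 0.82 [398. 230.] [526. 172.  34.]
scene drawer_right_front 0.65 [369. 197.] [481.  14.  34.]
scene start_top 0.43 [341. 209.] [637.  57. 102.]
scene stop_top 0.61 [363. 218.] [620. 125. 102.]
scene stop_top 0.26 [323. 252.] [784. 148. 102.]
scene bottle_a 0.94 [332. 260.] [770. 167.  80.]
scene bottle_a 0.62 [290. 221.] [754. -19.  80.]
scene beaker 0.75 [436. 295.] [610. 377.   0.]
scene beaker 0.7 [360. 218.] [539.  35.  -0.]
scene jar 0.65 [303. 188.] [ 568. -190.    0.]
scene unit 0.88 [326. 252.] [708.  74.  -0.]
scene unit 0.59 [330. 261.] [723. 107.   0.]
```

View pics/top1.png

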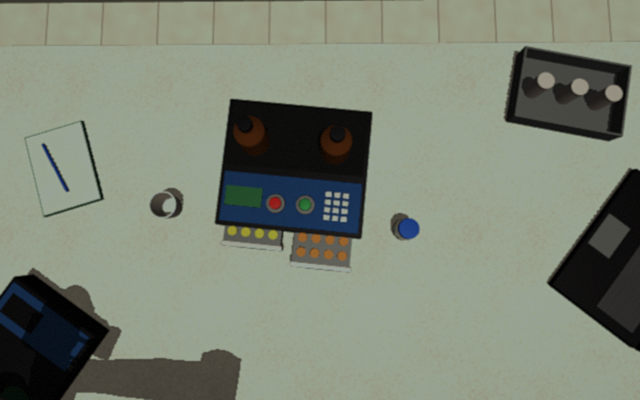

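View pics/scene1.png

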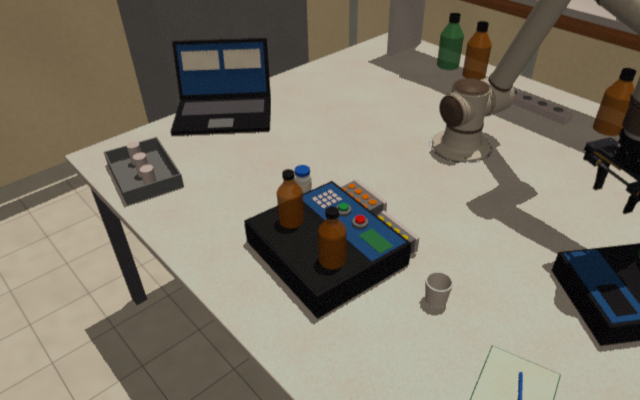

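The top view shows the unit with its top corners near (230,99), (372,112), (362,237) and (216,222). The red button is at (275,203) and the green one right of it at (305,205). Yellow caps are on the left drawer and orange on the right, which is open further. The scene view agrees: beaker on the left, jar on the right.

```bash
python3 - <<'E'
from h import *
P=[ray("top",p,80) for p in((230,99),(372,112),(362,237),(216,222))]
for p in P: print(np.round(p))
P=np.array(P)
print("sizes",[np.linalg.norm(P[i]-P[(i+1)%4]) for i in range(4)])
im=robot.get_image("top").astype(int)
r,g,b=im[...,0],im[...,1],im[...,2]
for n,m in(("green",(g>1.6*r)&(g>1.3*b)&(g>80)),("red",(r>2*g)&(r>2*b)&(r>110))):
    k,l,st,c=cv2.connectedComponentsWithStats(m.astype(np.uint8))
    for i in range(1,k):
        if st[i,4]>15: print(n,st[i],c[i],ray("top",c[i],102))
roi=im[90:290,190:400].astype(np.uint8)
cv2.imwrite("pics/crop.png",cv2.resize(roi[:,:,::-1],None,fx=3.0,fy=3.0,interpolation=cv2.INTER_CUBIC)[:600])
# model projection fit with theta
a=[(P[0]-P[3])[:2],(P[1]-P[2])[:2]]; print([np.arctan2(v[1],v[0]) for v in a],[np.arctan2(-(q)[0]*-1,-q[1]) for q in (P[1]-P[0],P[2]-P[3])])
for n in("drawer_left","drawer_right","start","stop"):
    for r in robot.cut_out("top",n)[:1]:
        ys,xs=np.where(r["mask"]);print(n,r["confidence"],r["point"],xs.min(),xs.max(),ys.min(),ys.max())
E
```

```text
[872. 228.  80.]
[ 838. -108.   80.]
[545. -80.  80.]
[580. 255.  80.]
sizes [np.float64(337.3782053972559), np.float64(294.1395419801284), np.float64(336.8492176204013), np.float64(292.881457235355)]
green [300 199  11  11 100] [304.74 204.1 ] [618.93605051  49.72622144 102.        ]
red [269 198  12  11 100] [274.25 202.71] [622.19522889 118.52840176 102.        ]
[np.float64(-0.09087958073506672), np.float64(-0.09272075434291416)] [np.float64(-0.09898432269829485), np.float64(-0.10273061908893222)]
drawer_left 0.73 [297.0, 184.4] 215 373 100 271
drawer_right 0.74 [321.5, 250.1] 290 351 233 271
start 0.65 [308.3, 206.5] 300 310 200 208
stop 0.52 [276.5, 202.2] 269 280 198 208
```

View pics/crop.png

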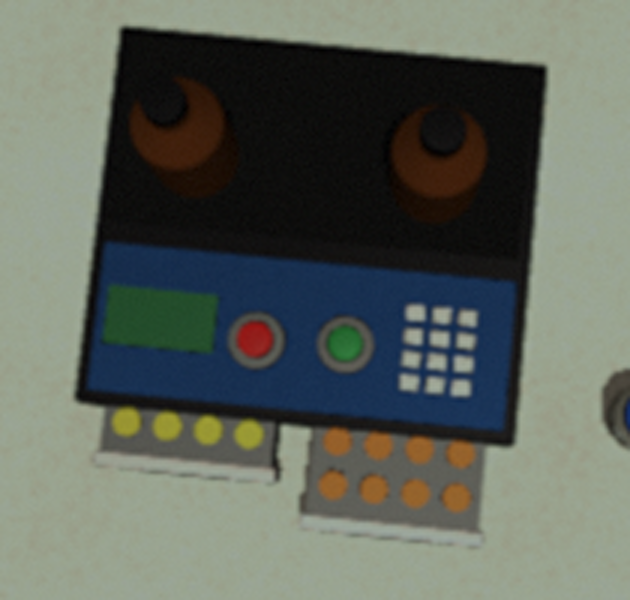

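```bash
cat >> h.py <<'E'
YAW=-.097; C=np.array([709,74.])
def w(u,z):
    c,s=np.cos(YAW),np.sin(YAW);return np.array([*(C+np.array([[c,-s],[s,c]])@u),z])
def u(p):
    c,s=np.cos(YAW),np.sin(YAW);return np.array([[c,s],[-s,c]])@(np.array(p[:2])-C)
def orient(t):
    Z=np.array([np.sin(t),0,-np.cos(t)]);Y=np.array([0,-1.,0]);X=np.cross(Y,Z)
    return R.from_euler("z",YAW)*R.from_matrix(np.stack([X,Y,Z],1))
def go(p,q,p0,q0):  # cm shift, rotvec in tool axes
    print("shift",np.round(q0.inv().apply(np.array(p)-p0)/10,2),"rot",np.round((q0.inv()*q).as_rotvec(),3))
E
python3 - <<'E'
from h import *
s=robot.read_state();p0=s["eef_pos"];q0=R.from_rotvec(s["tool_rot"])
print(q0.as_matrix().round(2))
go(w([-265,82.5],222),orient(.15),p0,q0)
go(w([-265,82.5],35),orient(.15),p0,q0)
q=orient(.15);go(w([-160,82.5],35),q,w([-265,82.5],35),q)
E
```

```text
[[ 0.92 -0.39  0.  ]
 [-0.39 -0.92  0.  ]
 [ 0.   -0.   -1.  ]]
shift [34.68 28.11  0.06] rot [ 0.023  0.149 -0.302]
shift [34.67 28.11 18.76] rot [ 0.023  0.149 -0.302]
shift [10.38  0.    1.57] rot [0. 0. 0.]
```

>>> send_rows:
  deltas:
    - [[8,7,0],[0.01,0.05,-0.1],-1]
    - [[17,14,0],[0.02,0.1,-0.2],-1]
    - [[26,21,0],[0.023,0.149,-0.302],-1]
    - [[34.7,28.1,0],[0.023,0.149,-0.302],-1]
    - [[34.7,28.1,0],[0.023,0.149,-0.302],-1]
    - [[34.7,28.1,0],[0.023,0.149,-0.302],-1]
    - [[34.7,28.1,0],[0.023,0.149,-0.302],-1]
    - [[34.7,28.1,0],[0.023,0.149,-0.302],-1]
    - [[34.7,28.1,0],[0.023,0.149,-0.302],-1]
    - [[34.7,28.1,0],[0.023,0.149,-0.302],-1]

```text
time_s: 1.98
eef_pos: [439.8, 206.3, 223.1]
tool_rot: [3.123, -0.151, 0.236]
ft_force: [1.4, 1.1, -0.2]
opening: 28.4
finger_force: 0.0
```

>>> send_rows:
  deltas:
    - [[0,0,0],[0,0,0],-1]
    - [[0,0,0],[0,0,0],-1]
    - [[0,0,0],[0,0,0],-1]
    - [[0,0,0],[0,0,0],-1]

```text
time_s: 2.32
eef_pos: [439.2, 209.0, 222.7]
tool_rot: [3.123, -0.15, 0.235]
ft_force: [-0.8, -1.1, -0.1]
opening: 4.1
finger_force: 0.0
```

```bash
python3 - <<'E'
from h import *
s=robot.read_state();p0=s["eef_pos"];q0=R.from_rotvec(s["tool_rot"])
print(s["time_s"],p0,u(p0),s["joints"].round(2),s["opening"],s["ft_force"])
go(w([-265,82.5],35),orient(.15),p0,q0)
E
```

```text
2.3167 [439.15403734 209.00277128 222.65627955] [-281.65221031  108.23411775] [ 0.86  0.08 -0.46  0.15 -0.94  0.53] 4.134368528551095 [-0.81479845 -1.06792864 -0.07259852]
shift [-1.17  2.59 18.8 ] rot [-0.001 -0.     0.001]
```

>>> send_rows:
  deltas:
    - [[0,1.2,4],[0,0,0],-1]
    - [[-0.5,2.6,8],[0,0,0],-1]
    - [[-1.0,2.6,12],[0,0,0],-1]
    - [[-1.2,2.6,15],[0,0,0],-1]
    - [[-1.2,2.6,17.5],[0,0,0],-1]
    - [[-1.2,2.6,18.8],[0,0,0],-1]
    - [[-1.2,2.6,18.8],[0,0,0],-1]
    - [[-1.2,2.6,18.8],[0,0,0],-1]
    - [[-1.2,2.6,18.8],[0,0,0],-1]

```text
time_s: 3.07
eef_pos: [453.4, 182.3, 35.8]
tool_rot: [3.123, -0.149, 0.237]
ft_force: [0.0, -0.2, -0.0]
opening: 0.4
finger_force: 0.0
```

```bash
python3 - <<'E'
from h import *
s=robot.read_state();p0=s["eef_pos"];q0=R.from_rotvec(s["tool_rot"])
print(s["time_s"],p0,u(p0),s["opening"],s["ft_force"])
go(w([-200,82.5],35),orient(.15),p0,q0)
go(w([-165,82.5],35),orient(.15),p0,q0)
save("scene","s2"); save("wrist","w2")
E
```

```text
3.0667 [453.41883577 182.27672014  35.76164557] [-264.8661045    83.01521737] 0.35806505757325463 [ 0.01094626 -0.16953923 -0.03345299]
shift [6.4  0.06 1.05] rot [-0.002 -0.002  0.001]
shift [9.86 0.07 1.58] rot [-0.002 -0.002  0.001]
```

View pics/w2.png

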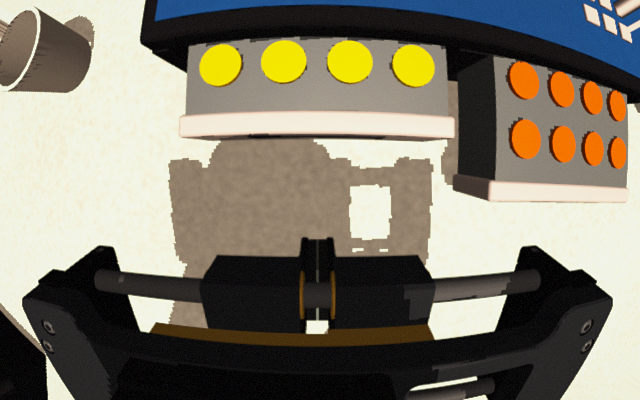

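The wrist view shows the shut fingers (column 317) centred before the left drawer's front (columns 180 to 455, row 125); the right drawer is clear of them.

>>> send_rows:
  deltas:
    - [[1.2,0,0.2],[0,0,0],-1]
    - [[2.4,0,0.4],[0,0,0],-1]
    - [[3.6,0,0.6],[0,0,0],-1]
    - [[4.8,0,0.8],[0,0,0],-1]
    - [[5.8,0,0.95],[0,0,0],-1]
    - [[6.8,0,1.1],[0,0,0],-1]
    - [[7.6,0,1.23],[0,0,0],-1]
    - [[8.4,0,1.36],[0,0,0],-1]
    - [[9.1,0,1.45],[0,0,0],-1]
    - [[9.6,0,1.53],[0,0,0],-1]

```text
time_s: 4.0
eef_pos: [550.5, 171.5, 34.7]
tool_rot: [3.123, -0.152, 0.236]
ft_force: [-2.4, 0.6, 0.4]
opening: 0.6
finger_force: 1.2
```

```bash
python3 - <<'E'
from h import *
s=robot.read_state();p0=s["eef_pos"];q0=R.from_rotvec(s["tool_rot"])
print(s["time_s"],p0,u(p0),s["ft_force"])
E
```

```text
4.0 [550.53253336 171.4811445   34.69007606] [-167.16339072   81.67565315] [-2.42250586  0.62546109  0.42151516]
```

Still sliding at about 2.5 N. Next, creep to the stop.

>>> send_rows:
  deltas:
    - [[0.2,0,0.03],[0,0,0],-1]
    - [[0.4,0,0.06],[0,0,0],-1]
    - [[0.6,0,0.09],[0,0,0],-1]
    - [[0.6,0,0.09],[0,0,0],-1]

```text
time_s: 4.33
eef_pos: [556.0, 170.6, 34.1]
tool_rot: [3.122, -0.152, 0.235]
ft_force: [-0.3, 1.2, 0.5]
opening: 0.4
finger_force: 0.2
```

>>> send_rows:
  deltas:
    - [[0.2,0,0.03],[0,0,0],-1]
    - [[0.3,0,0.05],[0,0,0],-1]
    - [[0.3,0,0.05],[0,0,0],-1]

```text
time_s: 4.58
eef_pos: [557.3, 170.3, 33.9]
tool_rot: [3.121, -0.152, 0.231]
ft_force: [-6.5, 3.4, 4.1]
opening: 0.3
finger_force: 3.9
```

>>> send_rows:
  deltas:
    - [[0.1,0,0],[0,0,0],-1]
    - [[0.2,0,0],[0,0,0],-1]
    - [[0.2,0,0],[0,0,0],-1]

```text
time_s: 4.83
eef_pos: [557.6, 170.1, 33.9]
tool_rot: [3.121, -0.152, 0.227]
ft_force: [-13.9, 8.1, 8.2]
opening: 0.3
finger_force: 7.4
```

```bash
python3 - <<'E'
from h import *
s=robot.read_state();p0=s["eef_pos"];q0=R.from_rotvec(s["tool_rot"])
print(s["time_s"],p0,u(p0),s["ft_force"],s["moment"])
save("wrist","w3")
E
```

```text
4.8333 [557.58151788 170.14417025  33.88504916] [-160.01805893   81.02764354] [-13.91674106   8.12146322   8.18594169] [2.06210215 4.13857408 0.34349618]
```

View pics/w3.png

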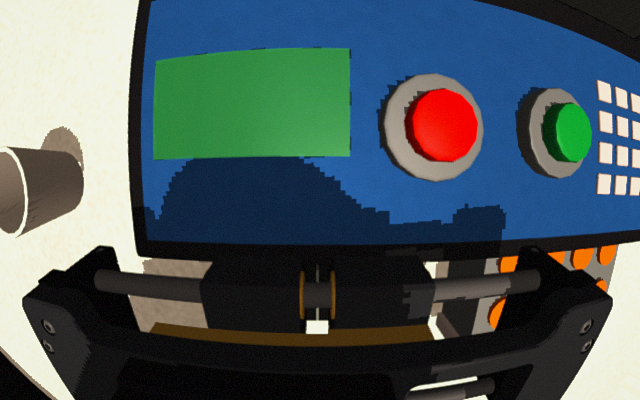

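The left drawer is home: the hard stop holds at unit x = -160 (front plus 10 mm of finger). Next I back off and go to the right drawer.

>>> send_rows:
  deltas:
    - [[-2,0,-0.3],[0,0,0],-1]
    - [[-5,0,-0.75],[0,0,0],-1]
    - [[-8,0,-1.2],[0,0,0],-1]
    - [[-11.5,0,-1.75],[0,0,0],-1]
    - [[-11.7,1,-1.75],[0,0,0],-1]
    - [[-11.7,4.5,-1.75],[0,0,0],-1]
    - [[-11.7,8,-1.75],[0,0,0],-1]
    - [[-11.7,11,-1.75],[0,0,0],-1]
    - [[-11.7,14,-1.75],[0,0,0],-1]
    - [[-11.7,16.2,-1.75],[0,0,0],-1]

```text
time_s: 5.72
eef_pos: [426.7, 18.3, 34.2]
tool_rot: [3.122, -0.153, 0.235]
ft_force: [0.6, -0.4, -0.6]
opening: 0.3
finger_force: 0.0
```

>>> send_rows:
  deltas:
    - [[0,0,0],[0,0,0],-1]
    - [[0,0,0],[0,0,0],-1]

```text
time_s: 5.88
eef_pos: [427.8, 19.5, 34.4]
tool_rot: [3.122, -0.155, 0.236]
ft_force: [0.1, -0.4, 0.5]
opening: 0.6
finger_force: 0.0
```

```bash
python3 - <<'E'
from h import *
s=robot.read_state();p0=s["eef_pos"];q0=R.from_rotvec(s["tool_rot"])
print(s["time_s"],p0,u(p0),s["ft_force"])
go(w([-170,-82.5],35),orient(.15),p0,q0)
save("wrist","w4")
E
```

```text
5.8833 [427.80459803  19.53561101  34.36604358] [-274.59879019  -81.44156298] [ 0.10277987 -0.44668808  0.47962916]
shift [10.35  0.08  1.51] rot [-0.    -0.001 -0.003]
```

View pics/w4.png

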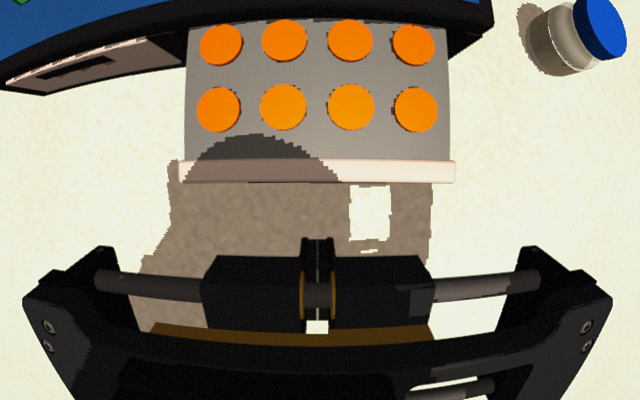

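The left drawer now shows flush at upper left. The fingers are centred before the right drawer front (row 170), and the jar at upper right is clear of the path.

>>> send_rows:
  deltas:
    - [[1.2,0,0.18],[0,0,0],-1]
    - [[2.4,0,0.36],[0,0,0],-1]
    - [[3.6,0,0.53],[0,0,0],-1]
    - [[4.8,0,0.7],[0,0,0],-1]
    - [[6,0,0.88],[0,0,0],-1]
    - [[7,0,1.03],[0,0,0],-1]
    - [[8,0,1.18],[0,0,0],-1]
    - [[9,0,1.32],[0,0,0],-1]
    - [[9.8,0,1.44],[0,0,0],-1]
    - [[10.4,0,1.53],[0,0,0],-1]

```text
time_s: 6.77
eef_pos: [532.4, 10.9, 34.2]
tool_rot: [3.122, -0.15, 0.234]
ft_force: [-2.6, 1.3, 1.1]
opening: 0.2
finger_force: 1.3
```

>>> send_rows:
  deltas:
    - [[0.2,0,0.03],[0,0,0],-1]
    - [[0.4,0,0.06],[0,0,0],-1]
    - [[0.6,0,0.09],[0,0,0],-1]
    - [[0.8,0,0.12],[0,0,0],-1]
    - [[0.9,0,0.13],[0,0,0],-1]
    - [[0.9,0,0.13],[0,0,0],-1]

```text
time_s: 7.27
eef_pos: [540.8, 9.3, 34.5]
tool_rot: [3.122, -0.152, 0.234]
ft_force: [-2.1, 2.5, -0.4]
opening: 0.4
finger_force: 1.0
```

```bash
python3 - <<'E'
from h import *
s=robot.read_state();p0=s["eef_pos"]
print(s["time_s"],p0,u(p0),s["ft_force"])
E
```

```text
7.2667 [540.80243357   9.34754109  34.45383686] [-161.1454425   -80.63813091] [-2.1136831   2.51854652 -0.39381497]
```

>>> send_rows:
  deltas:
    - [[0.15,0,0.02],[0,0,0],-1]
    - [[0.3,0,0.04],[0,0,0],-1]
    - [[0.3,0,0.04],[0,0,0],-1]

```text
time_s: 7.52
eef_pos: [541.1, 8.8, 34.1]
tool_rot: [3.121, -0.153, 0.227]
ft_force: [-10.0, 7.0, 5.6]
opening: 0.6
finger_force: 5.2
```

>>> send_rows:
  deltas:
    - [[0.15,0,0.02],[0,0,0],-1]
    - [[0.25,0,0.03],[0,0,0],-1]
    - [[0.25,0,0.03],[0,0,0],-1]

```text
time_s: 7.77
eef_pos: [541.3, 8.4, 33.9]
tool_rot: [3.12, -0.153, 0.22]
ft_force: [-15.9, 9.6, 8.9]
opening: 0.5
finger_force: 8.4
```

```bash
python3 - <<'E'
from h import *
s=robot.read_state();p0=s["eef_pos"]
print(s["time_s"],p0,u(p0),s["ft_force"])
E
```

```text
7.7667 [541.28921023   8.35484526  33.85581739] [-160.56481352  -81.57901694] [-15.87947312   9.64954422   8.91257193]
```

Both drawers have met their hard stops. Next I back off and rise.

>>> send_rows:
  deltas:
    - [[-2,0,-0.3],[0,0,0],-1]
    - [[-4,0,-0.6],[0,0,0],-1]
    - [[-6,0,-1.5],[0,0,0],-1]
    - [[-6,0,-5],[0,0,0],-1]
    - [[-6,0,-8.5],[0,-0.05,0],-1]
    - [[-6,0,-12],[0,-0.1,0],-1]
    - [[-6,0,-15],[0,-0.15,0],-1]
    - [[-6,0,-16],[0,-0.15,0],-1]
    - [[-6,0,-16],[0,-0.15,0],-1]
    - [[-6,0,-16],[0,-0.15,0],-1]

```text
time_s: 8.6
eef_pos: [463.6, 16.7, 183.9]
tool_rot: [-3.137, 0.154, -0.003]
ft_force: [-0.6, -0.2, -0.5]
opening: 0.4
finger_force: 0.0
```

```bash
python3 - <<'E'
from h import *
s=robot.read_state();p0=s["eef_pos"];q0=R.from_rotvec(s["tool_rot"])
print(s["time_s"],p0,u(p0),s["ft_force"])
c=robot.calibration("wrist");K=np.array(c["camera_matrix"]);M=np.array(c["mount"])
im=robot.get_image("wrist");cv2.imwrite("pics/w5.png",im[:,:,::-1])
i=im.astype(int);r,g,b=i[...,0],i[...,1],i[...,2]
def wray(p,z):
    a=(p[0]-K[0,2])/K[0,0];bb=(p[1]-K[1,2])/K[1,1];th=np.hypot(a,bb)
    d=np.array([np.sin(th)*a/th,np.sin(th)*bb/th,np.cos(th)])
    d=q0.apply(M[:3,:3]@d);o=p0+q0.apply(M[:3,3]);return o+d*(z-o[2])/d[2]
for n,m in(("green",(g>1.6*r)&(g>1.3*b)&(g>80)),("red",(r>2*g)&(r>2*b)&(r>110)&(g<90))):
    k,l,st,ce=cv2.connectedComponentsWithStats(m.astype(np.uint8))
    for j in range(1,k):
        if st[j,4]>150: print(n,st[j],ce[j],wray(ce[j],102))
for n in("start_top","stop_top"):
    for x in robot.mark_of("wrist",n)[:1]: print(n,x["confidence"],x["point"],wray(x["point"],102))
for n in("drawer_left_front","drawer_right_front"):
  for cam in("top","wrist"):
    for x in robot.mark_of(cam,n)[:1]:
        p=ray(cam,x["point"],34) if cam=="top" else wray(x["point"],34); print(n,cam,x["confidence"],p,u(p))
go([620,50,135],orient(0),p0,q0)
save("top","top5")
E
```

```text
8.6 [463.58439692  16.68578498 183.94206754] [-238.7111856  -80.812792 ] [-0.61271504 -0.18055387 -0.54820753]
green [241  10  33  25 646] [256.76625387  22.69814241] [621.18165014  48.83835803 102.        ]
green [  88   16   68   59 2884] [121.74098474  44.96948682] [632.19050371 174.39739584 102.        ]
red [165  23  29  32 693] [178.65945166  38.35497835] [621.98238076 116.00037327 102.        ]
start_top 0.95 [257.2, 26.0] [618.29442121  48.72700487 102.        ]
stop_top 0.86 [176.8, 40.4] [620.6012797  117.85320335 102.        ]
drawer_left_front top 0.97 [527.42758375 171.9633902   34.        ] [-190.20643281   79.91796468]
drawer_left_front wrist 0.44 [567.82083477 171.32365137  34.        ] [-149.94110549   83.19323708]
drawer_right_front top 0.59 [466.74715975  12.69337168  34.        ] [-235.17663323  -84.48013059]
drawer_right_front wrist 0.51 [549.95793313   9.0547319   34.        ] [-152.00462326  -80.04287221]
shift [15.23 -4.84  4.92] rot [-0.001 -0.002 -0.001]
```

View pics/w5.png

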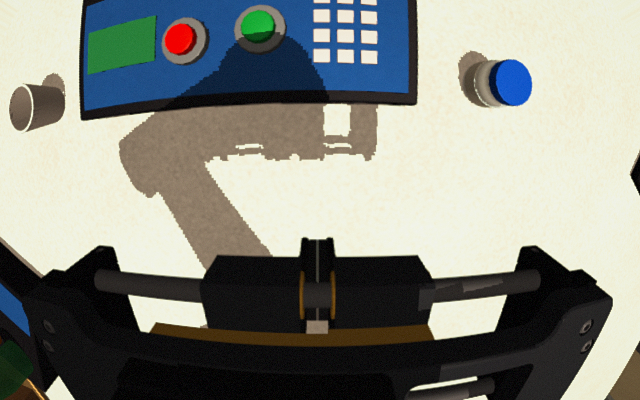

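Both drawers show flush in the wrist view (the top-camera marks came from the old picture). The green button is at (257,24), which gives (620, 49) mm, agreeing with the top view.

>>> send_rows:
  deltas:
    - [[3,-1,0],[0,0,0],-1]
    - [[6,-2,0],[0,0,0],-1]
    - [[9,-3,0],[0,0,0],-1]
    - [[12,-4,0],[0,0,0],-1]
    - [[15.2,-4.75,1],[0,0,0],-1]
    - [[15.2,-4.75,3],[0,0,0],-1]
    - [[15.2,-4.75,5],[0,0,0],-1]
    - [[15.2,-4.75,6],[0,0,0],-1]
    - [[15.2,-4.75,6],[0,0,0],-1]
    - [[15.2,-4.75,6],[0,0,0],-1]

```text
time_s: 9.83
eef_pos: [619.4, 49.2, 123.8]
tool_rot: [3.137, -0.152, -0.001]
ft_force: [-0.1, -0.5, 0.5]
opening: 0.1
finger_force: 0.0
```

```bash
python3 - <<'E'
from h import *
s=robot.read_state();p0=s["eef_pos"];q0=R.from_rotvec(s["tool_rot"])
print(s["time_s"],p0,s["ft_force"])
go([620,49.3,103],orient(0),p0,q0)
save("wrist","w6")
E
```

```text
9.8333 [619.44625704  49.21510833 123.84639966] [-0.09805092 -0.5253693   0.51243435]
shift [ 0.06 -0.02  2.08] rot [0.001 0.    0.   ]
```

View pics/w6.png

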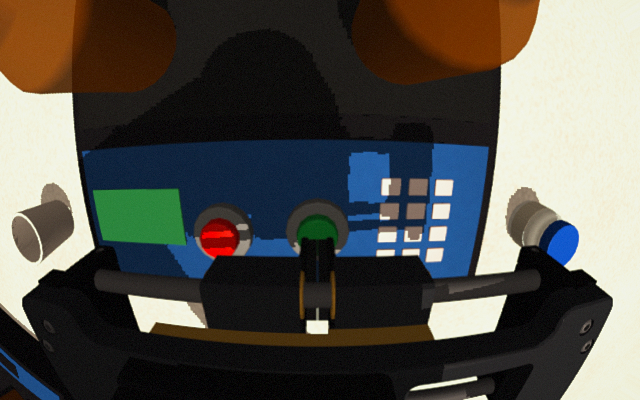

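The fingertips stand over the green button (317,232); red (219,237) is clear of them. Now press slowly.

>>> send_rows:
  deltas:
    - [[0,0,1],[0,0,0],-1]
    - [[0,0,1.8],[0,0,0],-1]
    - [[0,0,2.1],[0,0,0],-1]
    - [[0,0,2.4],[0,0,0],-1]
    - [[0,0,2.6],[0,0,0],-1]
    - [[0,0,2.75],[0,0,0],-1]
    - [[0,0,2.85],[0,0,0],-1]
    - [[0,0,2.85],[0,0,0],-1]
    - [[0,0,2.85],[0,0,0],-1]

```text
time_s: 10.63
eef_pos: [618.9, 49.3, 96.5]
tool_rot: [3.138, -0.152, -0.001]
ft_force: [-4.9, 1.3, 6.2]
opening: 0.4
finger_force: 3.3
```

>>> send_rows:
  deltas:
    - [[0,0,0.15],[0,0,0],-1]
    - [[0,0,0.25],[0,0,0],-1]
    - [[0,0,0.25],[0,0,0],-1]

```text
time_s: 10.88
eef_pos: [619.0, 49.3, 96.3]
tool_rot: [3.137, -0.151, 0.0]
ft_force: [-8.5, 1.2, 17.0]
opening: 0.3
finger_force: 8.1
```

Fully down: 17 N and stalled at z = 96. Release straight up, then back away.

>>> send_rows:
  deltas:
    - [[0,0,-0.5],[0,0,0],-1]
    - [[0,0,-1.5],[0,0,0],-1]
    - [[0,0,-3],[0,0,0],-1]
    - [[0,0,-6],[0,0,0],-1]
    - [[0,0,-9],[0,0,0],-1]
    - [[-3,0,-10],[0,0,0],-1]
    - [[-6,0,-10],[0,0,0],-1]
    - [[-9,0,-10],[0,0,0],-1]
    - [[-12,0,-10],[0,0,0],-1]
    - [[-15,0,-10],[0,0,0],-1]

```text
time_s: 11.72
eef_pos: [469.6, 64.1, 193.2]
tool_rot: [-3.137, 0.153, -0.003]
ft_force: [0.5, 0.2, -0.0]
opening: -0.1
finger_force: 0.0
```

>>> send_rows:
  deltas:
    - [[-3,0,0],[0,0,0],-1]
    - [[-3,0,0],[0,0,0],-1]
    - [[-3,0,0],[0,0,0],-1]

```text
time_s: 11.97
eef_pos: [440.1, 67.1, 193.9]
tool_rot: [-3.136, 0.15, -0.005]
ft_force: [1.1, -0.0, 0.5]
opening: 0.7
finger_force: 0.0
```

```bash
python3 - <<'E'
from h import *
s=robot.read_state();print(s["time_s"],s["eef_pos"],s["ft_force"])
save("wrist","w7");a=cv2.imread("pics/w7.png");save("top","t7");b=cv2.imread("pics/t7.png")
b=cv2.resize(b[80:280,150:450],None,fx=2,fy=2,interpolation=cv2.INTER_CUBIC)
cv2.imwrite("pics/c7.png",np.vstack([b,cv2.resize(a,(600,375))[:200]]))
E
```

```text
11.9667 [440.1121855   67.08780923 193.92769444] [ 1.10390719 -0.03524606  0.50354714]
```

View pics/c7.png

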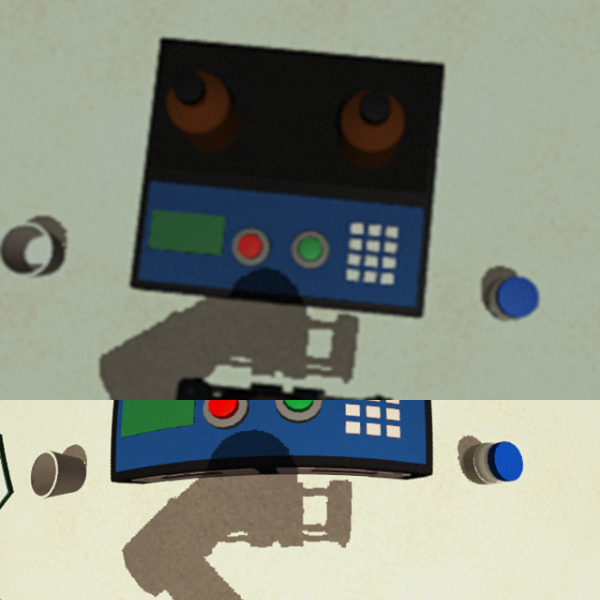

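Both drawers are flush, the green button is back up, and the bottles, beaker and jar have not moved.

```bash
python3 -c "
from rig import robot
print(robot.hand_in())"
```

```text
the job is handed in; nothing more can be done
None
```

I pushed both drawers home to their hard stops, then pressed the green start button right down and let it come back up; nothing else was touched, and the job was handed in at about 12 s.

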